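Register and code a batch of cartons

TASK

Code this batch: take every carton from the black mat and stand each in a lane of its own on the white coding jig, lengthwise, pushed square and snug against both the end fence and the lane's side stop. When all of them are registered, press the start button on the control box fully down and let it come up again, then move all the cartons, upright, into the shallow grey tray. Leave the tape roll, the scanner and the screwdriver where they are.

Things in the scene. Friction and masses are not known exactly. Their poses are not given: they have to be found in the camera images.
- carton1: closed plain cardboard carton, 90 long (its x) x 42 wide (its y) x 50 high, about 160 g, a strip of paper tape along its top; it looks the same turned half round. Origin at the centre of its underside, z up. It may be absent (None): two or three of the three cartons are there, all alike
- carton2: closed plain cardboard carton, 90 long (its x) x 42 wide (its y) x 50 high, about 160 g, a strip of paper tape along its top; it looks the same turned half round. Origin at the centre of its underside, z up. It may be absent (None): two or three of the three cartons are there, all alike
- carton3: closed plain cardboard carton, 90 long (its x) x 42 wide (its y) x 50 high, about 160 g, a strip of paper tape along its top; it looks the same turned half round. Origin at the centre of its underside, z up. It may be absent (None): two or three of the three cartons are there, all alike
- jig: fixed white plate 150 (x: -85 to +65) x 360 (y) x 10; origin under it on the bench, x towards the fence. Dark steel fence along y: inner face at x = +45, 30 high above the plate; black print heads behind it to x = +105, 42 above the bench. Lanes along x centred at y = +115, 0, -115, each with a dark steel side stop on its +y side only: inner face 21 from the lane's centre, 8 thick, 15 above the plate, x = -35 to +45
- lane1 (a point): where the centre of a carton's underside lies when it is fully registered in the +y lane of the jig: on the plate's top, axes as the jig's. The carton's long side then lies along the jig's x, its end face touches the fence at +x, its side face touches the lane's stop at +y
- lane2 (a point): where the centre of a carton's underside lies when it is fully registered in the middle lane of the jig: on the plate's top, axes as the jig's. The carton's long side then lies along the jig's x, its end face touches the fence at +x, its side face touches the lane's stop at +y
- lane3 (a point): where the centre of a carton's underside lies when it is fully registered in the -y lane of the jig: on the plate's top, axes as the jig's. The carton's long side then lies along the jig's x, its end face touches the fence at +x, its side face touches the lane's stop at +y
- start_top (a point): centre of the top of the round green start button, 36 across, on the top of the grey control box (60 (x) x 100 x 45 high, fixed, standing between the jig and the robot; its place varies); it is pressed straight down and moves with the button
- start (a joint): travel of the start button, m: 0 up, 0.008 fully down (counts as fully down from 0.0068); a spring lifts it again, and about 6 N hold it down
- mat: black rubber mat, fixed, 310 (x) x 180 (y) x 4 thick, where the cartons wait. Origin at the centre of its underside. The mat and the tray may change sides
- tray: shallow grey plastic tray, fixed, 320 (x) x 140 (y) x 25 high outside, walls and floor 5 thick, open above. Origin at the centre of its underside. Three cartons fit with their long sides across it (along its y), centres 95 apart along its x
- tape_roll: bystander: roll of amber packing tape, 100 across, 48 high, lying flat; origin at the centre of its underside
- scanner: bystander: hand scanner of grey and black plastic, about 160 long, lying on the bench beyond the jig; origin on its underside
- screwdriver: bystander: screwdriver lying on the bench beyond the jig

How it is judged:
By the outcome, as a careful person would: the job done as asked, in the order asked, and still so for the second after the job is handed in, with the robot touching nothing.
Of carton1, carton2, carton3 only 2 to 3 are there at a start; the rules pass over those that are not, and their reading is None.
At some moment in a run one of carton1, carton2, carton3 may be knocked a few centimetres aside while the robot is not near it.
It also fails if it takes over 210 s, if anything falls off the work surface, if the arm or the gripper's body presses on something with over 40 N, if the wrist force passes 120 N, or if a joint passes its speed limit or range.

ROBOT

A 6-joint arm with a two-finger parallel gripper is mounted at the origin on the work surface. World frame = base frame: x ahead of the robot, y to its left, z up, the work surface at z = 0. Lengths are in mm, angles in rad, forces in N, time in s.
With the tool pointing down it reaches from about 350 to 875 mm from the base axis. Payload 4.2 kg.
Tool frame: the origin (TCP) lies on the centre line of the jaws, within the pads' length; the fingertips stand 22 mm ahead of it and the grasp point (between the pads) lies 3 mm ahead of it; x points along the fingers, y is the direction in which the jaws open and shut, and the axes are right-handed (so a half turn about x gives the same grasp; the last joint's range is limited). The gripper opens to 85 mm and grips with 20 to 120 N. Pads are 22 mm wide; open, the fingers measure 114 mm over their backs; the gripper's body (76 mm by 85 mm) begins 54 mm behind the grasp point. The pads swing forward as they close: fully open they stand 13 mm farther back than shut.
Start: joints at [-0.896, 0.385, 0.008, 0, -1.194, -0.259], TCP at [252.464, -571.718, 253.312] pointing down, gripper open.
Joint ranges: [-3.14, 3.14], [-1.21, 2.06], [-1.07, 1.41], [-3.16, 2.05], [-2.99, -0.16], [-3.1, 3.1]. Speed limits (rad/s): [2.79, 2.79, 3.14, 3.14, 3.14, 3.14].

INTERFACE

Orientations are given as a 3x3 rotation matrix whose columns are the frame's x, y, z axes.
In Python, from bench import bot gives the robot as it stands.
- The arm moves only by the tool jog_arm, never from a script. Its argument "plan" is a list of rows, each a list of 3 entries, a list of its own where there are three numbers: the shift along the world's x, y, z in cm, then the turn, a rotation vector about the world's x, y, z in rad, then the opening in per cent of the stroke, from 0 (shut) to 100 (fully open). In form: [[[x, y, z], [wx, wy, wz], gripper], ...]. A call has 1 to 20 rows; each row shifts and turns the commanded pose from where the row before left it; what a row does not reach is not made up. A row lasts 1/12 s, in which the tool goes at most 41.7 mm and 7.16 degrees, less where a joint would pass 70% of its speed; a pose out of reach is approached as far as the arm can. A call with a gripper value outside its range is refused whole. The fingers move at their own pace and stop on an object; "squeeze" is the grip in N (left out, the last holds). Time passes only in rows, so rows that do not move let the fingers close. It gives the time, the measured TCP pose, the force and the opening at its end, in the units of the state.
- bot.sense(): the state, without advancing time (a new reading comes with each control period).
- bot.get_image(name): name is "scene" or "top" or "wrist"; returns a dict with "img" (480x640x3 uint8, red, green, blue), "fx", "fy", "cx", "cy" (pixels), "k1" (the pictures are not rectified: a ray, as slopes to the right and down, at radius r is drawn at 1 + k1 r^2 times it, then the intrinsics apply), "R" (3x3) and "t" (3): a world point X has camera coordinates R X + t. Camera axes: x right, y down, z forward; pixel columns grow to the right and rows downward; lengths in mm; the calibration is good to about 2 mm. A picture is of the moment at which its call begins. There is no depth.
- bot.hand_in(): hands the job in, once; it reports no verdict.
The state is a dict: "time_s": time; "q": joint angles; "qvel": joint speeds; "tau": joint torques, N m; "tool_pos": TCP position; "orientation": TCP orientation; "contact_force": force on the tool from outside, world axes, zero at the start; "moment": the same for the moment, N m; "opening": finger opening in mm.
Only numpy, scipy, OpenCV 4.12 (cv2) and the standard library are available. Lean on these libraries where they do the work, as an engineer would, in place of code of your own. Each camera call takes 0.05 s, during which the arm holds its last target. There are 200 camera calls.

## Working session

There is one attempt and no reset: what is moved stays moved. The work goes in short steps, Python scripts to look and compute and a tool call to move; the robot and the scene stay as the last step left them, time stands still between calls to the robot, and variables do not carry over. Pictures are saved under pics/ and viewed, on a budget of 14 in all, crops included, one or two more only if the job needs it, and the job is handed in when it is done.

Besides the shell and the picture viewer there is one more tool, called after "Emit:" as name(argument=value, ...) on one line, values as JSON. jog_arm: Moves the arm, as the interface text tells. Its arguments: {"type":"object","properties":{"plan":{"type":"array","items":{"type":"array"}},"squeeze":{"type":"number"}},"required":["plan"]}

```bash
ls; mkdir -p pics; cat > h.py <<'E'
import numpy as np, cv2
from bench import bot
def grab(n,name):
    d=bot.get_image(n); cv2.imwrite(f'pics/{name}.png',d['img'][:,:,::-1]); np.save(f'pics/{name}.npy',d,allow_pickle=True); return d
def ray(d,uv,z):
    uv=np.atleast_2d(np.float64(uv)); K=np.array([[d['fx'],0,d['cx']],[0,d['fy'],d['cy']],[0,0,1.]])
    p=cv2.undistortPoints(uv.reshape(-1,1,2),K,np.array([d['k1'],0,0,0.])).reshape(-1,2)
    R=np.array(d['R']);t=np.array(d['t']); c=-R.T@t
    r=np.c_[p,np.ones(len(p))]@R
    return c+r*((z-c[2])/r[:,2])[:,None]
def proj(d,X):
    K=np.array([[d['fx'],0,d['cx']],[0,d['fy'],d['cy']],[0,0,1.]])
    return cv2.projectPoints(np.float64(X).reshape(-1,1,3),cv2.Rodrigues(np.array(d['R']))[0],np.float64(d['t']),K,np.array([d['k1'],0,0,0.]))[0].reshape(-1,2)
E
python3 - <<'E'
from h import *
for n in('top','scene'):
    d=grab(n,n+'0'); print(n,d['fx'],d['k1'],-np.array(d['R']).T@d['t'])
s=bot.sense(); print(s)
E
```

```text
pics
top 486.0769991611195 -0.07622051410077214 [ 346.02671216  -16.50740796 1093.81463807]
scene 477.4858569283167 0.02954135302472149 [1007.91613646 -326.85312406  885.85307029]
{'time_s': 0.1, 'q': array([-8.96423875e-01,  3.85496848e-01,  6.75117649e-03, -4.25809863e-04,
       -1.19400082e+00, -2.58601218e-01]), 'qvel': array([-4.49973606e-04, -2.34516624e-03,  1.66117329e-03,  3.19170491e-03,
        1.01599792e-03,  7.13423859e-05]), 'tau': array([-7.77624027e-04, -3.93319702e+01,  1.88928741e+01,  4.19800848e+00,
       -2.64125905e-03,  8.50703572e-06]), 'tool_pos': array([ 252.25612129, -571.30632259,  252.31748876]), 'orientation': array([[-9.08409053e-04, -4.03750992e-01,  9.14868466e-01],
       [ 1.77047268e-03,  9.14866761e-01,  4.03751998e-01],
       [-9.99998020e-01,  1.98652159e-03, -1.16243147e-04]]), 'contact_force': array([-0.24449187, -1.2186405 , -0.69676767]), 'moment': array([0.02994033, 0.01191104, 0.01703856]), 'opening': 85.53899029983221}
```

View pics/top0.png

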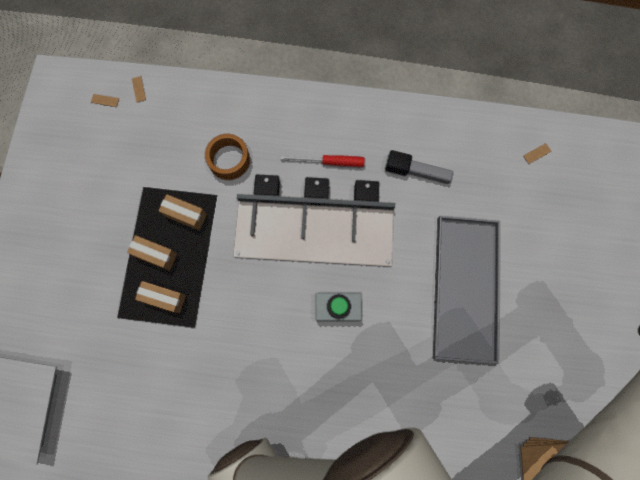

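View pics/scene0.png

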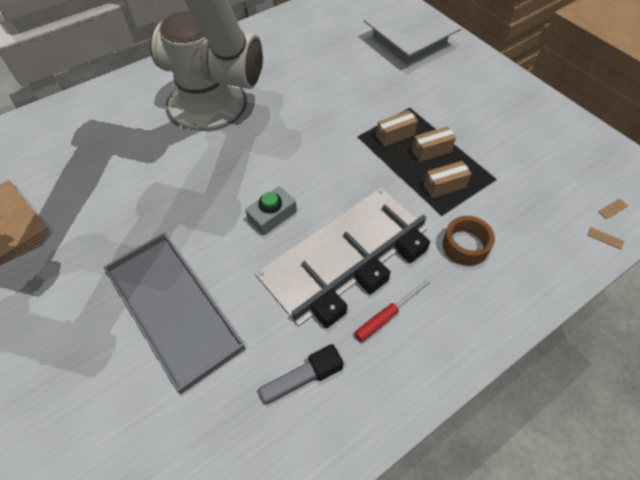

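The top view shows three cartons on the mat at about (182,211), (152,252) and (160,297). The jig plate spans (236–393, 200–265), the button is at (339,306), and the tray is centred near (467,290). The scene view agrees. Next I measure all of these.

```bash
cat >> h.py <<'E'
def rects(d,mask,z,amin,box):
    m=np.zeros_like(mask,np.uint8); x0,y0,x1,y1=box; m[y0:y1,x0:x1]=mask[y0:y1,x0:x1]
    out=[]
    for c in cv2.findContours(m,cv2.RETR_EXTERNAL,cv2.CHAIN_APPROX_NONE)[0]:
        if cv2.contourArea(c)<amin: continue
        w=ray(d,c.reshape(-1,2),z)[:,:2]
        (cx,cy),(a,b),th=cv2.minAreaRect(w.astype(np.float32))
        if a<b: a,b,th=b,a,th+90
        th=(th+90)%180-90
        mm=np.zeros_like(m); cv2.drawContours(mm,[c],-1,1,-1); ys,xs=np.nonzero(mm)
        cen=ray(d,[[xs.mean(),ys.mean()]],z)[0,:2]
        out.append((cen.round(1),(round(cx,1),round(cy,1)),(round(a,1),round(b,1)),round(th,2)))
    return out
E
python3 - <<'E'
from h import *
d=np.load('pics/top0.npy',allow_pickle=True).item(); im=d['img'].astype(int); r,g,b=im[...,0],im[...,1],im[...,2]
print('px',im[211,182],im[204,170],im[240,260],im[260,330],im[290,467],im[306,339],im[221,439],im[200,150],im[280,260])
v=im.min(2); M=im.max(2)
B=(115,185,222,330)
print('tape',*rects(d,(v>150),54,30,B),sep='\n')
print('carton',*rects(d,(M>75),54,100,(125,192,212,320)),sep='\n')
print('mat',rects(d,(M<60),4,500,B))
print('jig',rects(d,(v>150)&(r-b>8),10,2000,(225,190,405,275)))
print('btn',rects(d,(g>r+50),55,100,(310,280,370,330)))
print('tray',rects(d,(M<135),25,2000,(425,205,510,370)))
E
```

```text
px [183 184 180] [182 184 180] [183 179 173] [183 175 170] [117 116 121] [ 68 154  92] [65 62 65] [34 34 34] [155 155 155]
tape
(array([394.1, 331.3]), (394.2, 331.5), (88.8, 13.6), 80.43)
(array([377.3, 250.7]), (390.1, 305.4), (229.7, 125.5), -82.41)
(array([419.3, 422.8]), (408.3, 416.2), (117.6, 24.6), 11.99)
(array([491.4, 380.8]), (495.7, 385.8), (123.5, 25.0), 79.29)
(array([589.3, 318. ]), (589.2, 318.0), (89.3, 13.6), 74.17)
(array([583.3, 357.5]), (561.2, 342.6), (251.1, 163.9), -83.2)
carton
(array([393.9, 331. ]), (393.9, 331.0), (95.1, 42.8), 80.26)
(array([423.5, 228.4]), (454.9, 238.6), (195.6, 29.9), 9.49)
(array([588.9, 317. ]), (588.9, 317.1), (95.6, 44.3), 75.08)
(array([518.8, 394.5]), (532.3, 381.3), (189.1, 100.4), 12.13)
mat [(array([485.3, 336.9]), (491.6, 341.8), (306.7, 178.1), 0.34)]
jig [(array([576.1,  11.7]), (578.9, 16.0), (358.5, 121.5), -86.63)]
btn [(array([422.8, -57.4]), (422.8, -57.6), (34.5, 34.2), -38.34)]
tray [(array([ 481.7, -335.1]), (486.7, -333.7), (345.8, 160.6), 0.76)]
```

```bash
python3 - <<'E'
from h import *
d=np.load('pics/top0.npy',allow_pickle=True).item(); im=d['img'].astype(int); r,g,b=im[...,0],im[...,1],im[...,2]
v=im.min(2); M=im.max(2)
poly=np.zeros(v.shape,np.uint8); cv2.fillPoly(poly,[np.array([[144,189],[215,194],[196,325],[120,317]])],1)
print('tape',*rects(d,((v>168)&(cv2.dilate(poly,np.ones((5,5)))>0)),54,30,(115,185,222,330)),sep='\n')
m=((v>150)&(r-b>8)).astype(np.uint8); mm=np.zeros_like(m); mm[190:275,225:405]=m[190:275,225:405]
c=max(cv2.findContours(mm,cv2.RETR_EXTERNAL,cv2.CHAIN_APPROX_NONE)[0],key=cv2.contourArea).reshape(-1,2)
w=ray(d,c,10)[:,:2]
def line(s):
    vx,vy,x,y=cv2.fitLine(w[s].astype(np.float32),cv2.DIST_HUBER,0,.01,.01).ravel(); a=np.degrees(np.arctan2(vy,vx))%180
    res=(w[s]-[x,y])@np.array([-vy,vx]); return round(a,2),x.round(1),y.round(1),s.sum(),abs(res).mean().round(2)
print(c[:,0].min(),c[:,0].max(),c[:,1].max(),w.min(0),w.max(0))
lo=(c[:,1]>254)&(c[:,0]>242)&(c[:,0]<386); L=(c[:,0]<242)&(c[:,1]>206)&(c[:,1]<252); Rr=(c[:,0]>385)&(c[:,1]>212)&(c[:,1]<260)
print(line(lo),line(L),line(Rr))
# tray
m=np.zeros_like(m); m[205:370,425:510]=(M[205:370,425:510]<85)
c=np.vstack([k.reshape(-1,2) for k in cv2.findContours(m,cv2.RETR_EXTERNAL,cv2.CHAIN_APPROX_NONE)[0] if len(k)>30])
w=ray(d,c,25); print('tray',cv2.minAreaRect(w[:,:2].astype(np.float32)))
# box
print('box',rects(d,(M<135)|(g>r+40),45,300,(300,280,372,330)))
E
```

```text
tape
(array([394.2, 331.5]), (394.5, 331.9), (87.0, 12.0), 79.69)
(array([488.5, 370. ]), (488.6, 369.9), (86.9, 11.2), 76.36)
(array([589.7, 318.4]), (589.9, 318.4), (86.3, 10.9), 74.9)
234 392 264 [ 508.74725923 -164.26606912] [648.88229907 197.55054309]
(np.float32(93.64), np.float32(520.6), np.float32(5.5), np.int64(146), np.float64(0.73)) (np.float32(4.4), np.float32(578.0), np.float32(194.2), np.int64(52), np.float64(1.67)) (np.float32(3.62), np.float32(595.2), np.float32(-160.6), np.int64(57), np.float64(1.99))
tray ((493.7329406738281, -334.0917053222656), (320.3652038574219, 141.0621795654297), 2.5926644802093506)
box [(array([416.4, -57.9]), (416.1, -56.9), (103.0, 72.1), -83.06)]
```

Emit:
jog_arm(plan=[[[2.48,2.71,0],[0,0,0.035],80],[[2.48,2.71,0],[0,0,0.035],80],[[2.48,2.71,0],[0,0,0.035],80],[[2.48,2.71,0],[0,0,0.035],80],[[2.48,2.71,0],[0,0,0.035],80],[[2.48,2.71,0],[0,0,0.035],80],[[2.48,2.71,0],[0,0,0.035],80],[[2.48,2.71,0],[0,0,0.035],80],[[2.48,2.71,0],[0,0,0.035],80],[[2.48,2.71,0],[0,0,0.035],80],[[0.25,3.75,0],[0,0,0.035],80],[[0.25,3.75,0],[0,0,0.035],80],[[0.25,3.75,0],[0,0,0.035],80],[[0.25,3.75,0],[0,0,0.035],80],[[0.25,3.75,0],[0,0,0.035],80],[[0.25,3.75,0],[0,0,0.035],80],[[0.25,3.75,0],[0,0,0.035],80],[[0.25,3.75,0],[0,0,0.035],80]], squeeze=40)

```text
time_s: 1.6
tool_pos: [519.9, 1.1, 253.1]
orientation: [[-0.001, -0.866, 0.5], [-0.0, 0.5, 0.866], [-1.0, 0.001, -0.0]]
contact_force: [0.8, 0.5, -0.7]
opening: 68.4
```

Emit:
jog_arm(plan=[[[-1.27,3.33,-0.5],[0,0,0.035],80],[[-1.27,3.33,-0.5],[0,0,0.035],80],[[-1.27,3.33,-0.5],[0,0,0.035],80],[[-1.27,3.33,-0.5],[0,0,0.035],80],[[-1.27,3.33,-0.5],[0,0,0.035],80],[[-1.27,3.33,-0.5],[0,0,0.035],80],[[-1.27,3.33,-0.5],[0,0,0.035],80],[[-1.27,3.33,-0.5],[0,0,0.035],80],[[-1.27,3.33,-0.5],[0,0,0.035],80],[[-1.27,3.33,-0.5],[0,0,0.035],80],[[0,0,0],[0,0,0],80],[[0,0,0],[0,0,0],80]])

```text
time_s: 2.6
tool_pos: [392.4, 333.5, 202.4]
orientation: [[-0.001, -0.985, 0.171], [-0.002, 0.171, 0.985], [-1.0, 0.001, -0.002]]
contact_force: [-0.0, 0.0, 0.3]
opening: 68.2
```

```bash
python3 - <<'E'
from h import *
d=grab('wrist','w1'); im=d['img'].astype(int); v=im.min(2)
print(proj(d,[[394,331,54],[488,370,54]]).round())
print(*rects(d,v>165,54,150,(0,0,640,480)),sep='\n')
E
```

```text
[[318. 234.]
 [219. 295.]]
(array([597.7, 539.3]), (605.7, 532.1), (71.7, 67.8), 80.93)
(array([269.1, 595.5]), (260.1, 591.8), (73.0, 62.3), 79.27)
(array([135.8, 559.7]), (121.6, 564.2), (141.8, 57.6), -52.7)
(array([486. , 354.3]), (486.4, 356.9), (64.2, 14.4), 75.78)
(array([397.6, 344.4]), (397.9, 344.1), (64.5, 13.3), 80.35)
(array([297.7, 412.1]), (324.7, 415.0), (395.0, 223.5), 17.71)
(array([427.4, 245.6]), (491.2, 278.5), (691.2, 241.0), 22.2)
(array([541.2, 170.3]), (546.8, 166.5), (111.1, 77.6), 3.63)
```

View pics/w1.png

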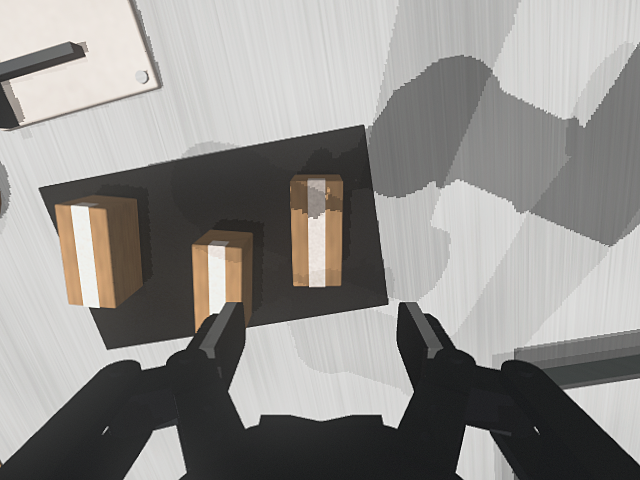

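Emit:
jog_arm(plan=[[[0.16,-0.2,-3.15],[0,0,0],80],[[0,0,-3.15],[0,0,0],80],[[0,0,-3.15],[0,0,0],80],[[0,0,-3.15],[0,0,0],80],[[0,0,-3.15],[0,0,0],80],[[0,0,0],[0,0,0],80],[[0,0,0],[0,0,0],0],[[0,0,0],[0,0,0],0],[[0,0,0],[0,0,0],0],[[0,0,0],[0,0,0],0],[[0,0,0],[0,0,0],0],[[0,0,0],[0,0,0],0]], squeeze=40)

```text
time_s: 3.65
tool_pos: [395.9, 331.2, 47.9]
orientation: [[0.002, -0.985, 0.174], [0.003, 0.174, 0.985], [-1.0, -0.002, 0.003]]
contact_force: [0.0, -1.0, 6.7]
opening: 41.5
```

Emit:
jog_arm(plan=[[[0,0,4],[0,0,0],0],[[0,0,4],[0,0,0],0],[[0,0,4],[0,0,0],0],[[1.298,-2.715,0],[0,0,-0.0833],0],[[1.298,-2.715,0],[0,0,-0.0833],0],[[1.298,-2.715,0],[0,0,-0.0833],0],[[1.298,-2.715,0],[0,0,-0.0833],0],[[1.298,-2.715,0],[0,0,-0.0833],0],[[1.298,-2.715,0],[0,0,-0.0833],0],[[1.298,-2.715,0],[0,0,-0.0833],0],[[1.298,-2.715,0],[0,0,-0.0833],0],[[1.298,-2.715,0],[0,0,-0.0833],0],[[1.298,-2.715,0],[0,0,-0.0833],0],[[1.298,-2.715,0],[0,0,-0.0833],0],[[1.298,-2.715,0],[0,0,-0.0833],0],[[1.298,-2.715,0],[0,0,-0.0833],0],[[1.298,-2.715,0],[0,0,-0.0833],0],[[1.298,-2.715,0],[0,0,-0.0833],0],[[1.298,-2.715,0],[0,0,-0.0833],0]])

```text
time_s: 5.23
tool_pos: [602.9, -105.4, 166.1]
orientation: [[0.0, -0.059, 0.998], [0.0, 0.998, 0.059], [-1.0, 0.0, 0.0]]
contact_force: [1.0, -0.0, -1.1]
opening: 41.5
```

Emit:
jog_arm(plan=[[[0,0,-2],[0,0,0],0],[[0,0,0],[0,0,0],0],[[0,0,0],[0,0,0],0]])

```text
time_s: 5.48
tool_pos: [601.4, -104.2, 144.7]
orientation: [[-0.004, -0.062, 0.998], [0.0, 0.998, 0.062], [-1.0, 0.0, -0.004]]
contact_force: [0.7, 0.7, -1.3]
opening: 41.8
```

```bash
python3 - <<'E'
from h import *
d=grab('wrist','w2'); grab('top','t2')
e=np.load('pics/top0.npy',allow_pickle=True).item()
a=np.radians(3.6);u=np.array([np.cos(a),np.sin(a)]);v=np.array([-u[1],u[0]]);o=np.array([604.1,17.9])
im=d['img'].copy()
for (x,y,z) in [(-85,180,10),(-85,-180,10),(-35,136,25),(-35,21,25),(-35,-94,25),(45,180,40),(45,-180,40),(-35,29,25),(-35,-86,25)]:
    p=o+x*u+y*v; q=proj(d,[*p,z])[0]; print(x,y,q.round(1))
    cv2.circle(im,tuple(int(k) for k in q.round()),3,(255,0,0),1)
cv2.imwrite('pics/w2a.png',im[:,:,::-1])
E
```

```text
-85 180 [730.2 145.9]
-85 -180 [238.2 143.5]
-35 136 [672.2 216.8]
-35 21 [517.2 216.4]
-35 -94 [358.1 216.3]
45 180 [714.8 324. ]
45 -180 [241.5 325.6]
-35 29 [528.2 216.4]
-35 -86 [369.2 216.3]
```

View pics/w2a.png

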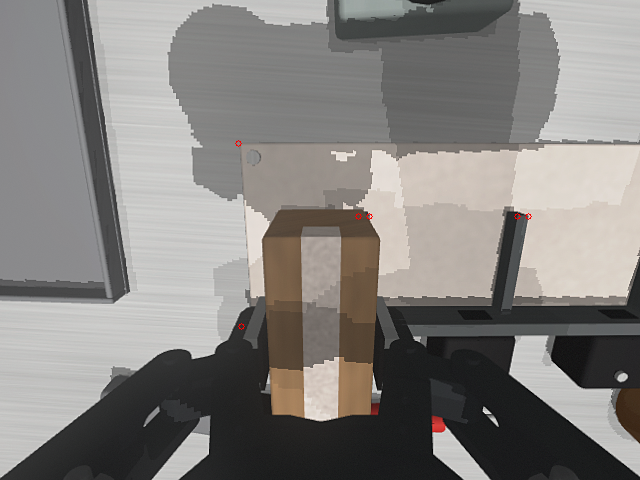

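The gripped carton is straight (tape at column 321). The plate corner and stop show up within about 3 mm of the prediction, so I go down short of the contacts.

Emit:
jog_arm(plan=[[[0,0,-2.96],[0,0,0],0],[[0,0,-2.96],[0,0,0],0],[[0,0,-2.96],[0,0,0],0],[[0,0,0],[0,0,0],0],[[0,0,0],[0,0,0],0],[[0,0,0],[0,0,0],0]])

```text
time_s: 6.08
tool_pos: [603.6, -103.5, 58.9]
orientation: [[0.002, -0.064, 0.998], [-0.0, 0.998, 0.064], [-1.0, -0.0, 0.002]]
contact_force: [-0.2, -0.2, -1.0]
opening: 41.0
```

Emit:
jog_arm(plan=[[[0,0,-0.1],[0,0,0],0],[[0,0,0],[0,0,0],0],[[0,0,0],[0,0,0],0]])

```text
time_s: 6.33
tool_pos: [603.1, -104.0, 57.2]
orientation: [[0.002, -0.063, 0.998], [0.0, 0.998, 0.063], [-1.0, 0.0, 0.002]]
contact_force: [-0.1, -0.8, -1.6]
opening: 41.4
```

Emit:
jog_arm(plan=[[[0,0,-0.15],[0,0,0],0],[[0,0,-0.1],[0,0,0],0],[[0,0,0],[0,0,0],0],[[0,0,0],[0,0,0],0]])

```text
time_s: 6.67
tool_pos: [602.6, -104.2, 53.4]
orientation: [[-0.0, -0.063, 0.998], [-0.0, 0.998, 0.063], [-1.0, -0.0, -0.0]]
contact_force: [0.5, 0.2, -0.5]
opening: 41.2
```

Emit:
jog_arm(plan=[[[0,0,-0.1],[0,0,0],0],[[0,0,0],[0,0,0],0],[[0,0,0],[0,0,0],0]])

```text
time_s: 6.92
tool_pos: [602.9, -104.2, 52.8]
orientation: [[0.0, -0.063, 0.998], [-0.0, 0.998, 0.063], [-1.0, -0.0, 0.0]]
contact_force: [-1.1, 1.0, 1.1]
opening: 41.4
```

Emit:
jog_arm(plan=[[[0.25,0.016,-0.1],[0,0,0],0],[[0.25,0.016,0],[0,0,0],0],[[0.2,0.012,0],[0,0,0],0],[[0.2,0.012,0],[0,0,0],0],[[0.1,0.006,0],[0,0,0],0],[[0,0,0],[0,0,0],0],[[0,0,0],[0,0,0],0]])

```text
time_s: 7.5
tool_pos: [610.4, -104.0, 52.8]
orientation: [[-0.005, -0.063, 0.998], [-0.001, 0.998, 0.063], [-1.0, -0.0, -0.005]]
contact_force: [-7.7, -0.2, 10.0]
opening: 41.6
```

Emit:
jog_arm(plan=[[[0.1,0.006,0],[0,0,0],0],[[0.1,0.006,0],[0,0,0],0],[[0.1,0.006,0],[0,0,0],0],[[0,0,0],[0,0,0],0],[[0,0,0],[0,0,0],0]])

```text
time_s: 7.92
tool_pos: [610.5, -104.0, 52.7]
orientation: [[-0.012, -0.062, 0.998], [-0.001, 0.998, 0.062], [-1.0, 0.0, -0.012]]
contact_force: [-14.7, 1.7, 15.1]
opening: 41.5
```

Emit:
jog_arm(plan=[[[0,0,0.2],[0,0,0],0],[[-0.012,0.2,0],[0,0,0],0],[[-0.012,0.2,0],[0,0,0],0],[[-0.006,0.1,0],[0,0,0],0],[[-0.006,0.1,0],[0,0,0],0],[[-0.006,0.1,0],[0,0,0],0],[[0,0,0],[0,0,0],0],[[0,0,0],[0,0,0],0]])

```text
time_s: 8.58
tool_pos: [610.2, -99.1, 53.0]
orientation: [[-0.012, -0.06, 0.998], [-0.003, 0.998, 0.06], [-1.0, -0.002, -0.012]]
contact_force: [-9.8, -8.0, 5.7]
opening: 41.4
```

Emit:
jog_arm(plan=[[[-0.006,0.1,0],[0,0,0],0],[[-0.006,0.1,0],[0,0,0],0],[[-0.006,0.1,0],[0,0,0],0],[[0,0,0],[0,0,0],0],[[0,0,0],[0,0,0],0]])

```text
time_s: 9.0
tool_pos: [610.1, -97.2, 53.0]
orientation: [[-0.012, -0.061, 0.998], [-0.004, 0.998, 0.061], [-1.0, -0.003, -0.012]]
contact_force: [-8.5, -12.1, 5.1]
opening: 41.2
```

Emit:
jog_arm(plan=[[[-0.006,0.1,0],[0,0,0],0],[[-0.006,0.1,0],[0,0,0],0],[[-0.006,0.1,0],[0,0,0],0],[[0,0,0],[0,0,0],0],[[0,0,0],[0,0,0],0],[[0,0,0],[0,0,0],0]])

```text
time_s: 9.5
tool_pos: [610.1, -97.0, 53.1]
orientation: [[-0.012, -0.061, 0.998], [-0.007, 0.998, 0.061], [-1.0, -0.006, -0.013]]
contact_force: [-7.0, -22.5, 3.0]
opening: 41.4
```

```bash
python3 - <<'E'
from h import *
d=grab('wrist','w3')
cv2.imwrite('pics/w3a.png',cv2.resize(d['img'][140:380,200:520],None,fx=2,fy=2,interpolation=2)[:,:,::-1])
s=bot.sense(); print(s['moment'])
E
```

```text
[-6.84278979  1.73347383  0.1014786 ]
```

View pics/w3a.png

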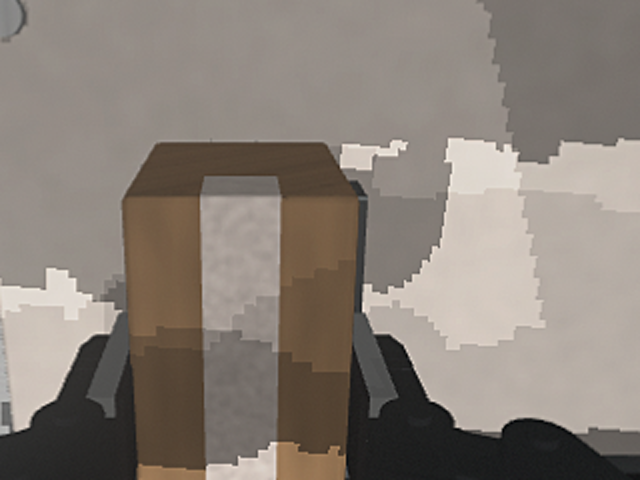

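Emit:
jog_arm(plan=[[[0.01,-0.2,0],[0,0,0],0],[[-0.05,-0.2,0],[0,0,0],0],[[0,0,0],[0,0,0],0],[[0,0,0],[0,0,0],0],[[0,0,0],[0,0,0],75],[[0,0,0],[0,0,0],75],[[0,0,0],[0,0,0],75],[[0,0,0],[0,0,0],75],[[0,0,1],[0,0,0],75],[[0,0,2],[0,0,0],75],[[0,0,4],[0,0,0],75],[[0,0,4],[0,0,0],75]])

```text
time_s: 10.55
tool_pos: [613.9, -94.0, 164.1]
orientation: [[-0.003, -0.064, 0.998], [-0.0, 0.998, 0.064], [-1.0, -0.0, -0.003]]
contact_force: [0.9, 0.2, 0.6]
opening: 64.0
```

Emit:
jog_arm(plan=[[[0,0,0],[0,0,0],75],[[0,0,0],[0,0,0],75],[[0,0,0],[0,0,0],75]])

```text
time_s: 10.8
tool_pos: [614.5, -93.9, 164.2]
orientation: [[0.001, -0.063, 0.998], [0.001, 0.998, 0.063], [-1.0, 0.001, 0.001]]
contact_force: [-0.2, 0.0, -1.1]
opening: 64.4
```

```bash
python3 - <<'E'
from h import *
d=grab('wrist','w4'); im=d['img'].astype(int)
cv2.imwrite('pics/w4a.png',cv2.resize(d['img'][150:450,200:600],None,fx=2,fy=2,interpolation=2)[:,:,::-1])
E
```

```text
(no output)
```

View pics/w4a.png

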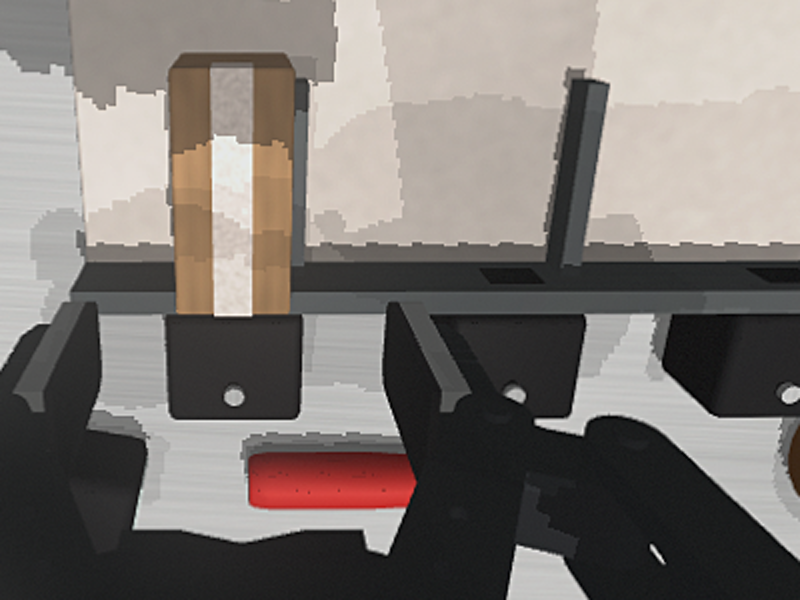

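The carton sits flush in lane 3, straight, over the fence edge. Next is the far carton.

Emit:
jog_arm(plan=[[[-0.18,2.944,0],[0,0,0.0884],80],[[-0.18,2.944,0],[0,0,0.0884],80],[[-0.18,2.944,0],[0,0,0.0884],80],[[-0.18,2.944,0],[0,0,0.0884],80],[[-0.18,2.944,0],[0,0,0.0884],80],[[-0.18,2.944,0],[0,0,0.0884],80],[[-0.18,2.944,0],[0,0,0.0884],80],[[-0.18,2.944,0],[0,0,0.0884],80],[[-0.18,2.944,0],[0,0,0.0884],80],[[-0.18,2.944,0],[0,0,0.0884],80],[[-0.18,2.944,0],[0,0,0.0884],80],[[-0.18,2.944,0],[0,0,0.0884],80],[[-0.18,2.944,0],[0,0,0.0884],80],[[-0.18,2.944,0],[0,0,0.0884],80],[[0,0,0],[0,0,0],80],[[0,0,0],[0,0,0],80],[[0,0,0],[0,0,0],80]])

```text
time_s: 12.27
tool_pos: [588.7, 317.4, 161.9]
orientation: [[-0.003, -0.964, 0.267], [-0.002, 0.267, 0.964], [-1.0, 0.002, -0.003]]
contact_force: [0.8, -0.4, 0.1]
opening: 68.2
```

```bash
python3 - <<'E'
from h import *
d=grab('wrist','w5'); im=d['img'].astype(int)
v=im.min(2); M=im.max(2); r,g,b=im[...,0],im[...,1],im[...,2]
p=proj(d,[[589.3,318.3,54],[488.5,370,54]]); print(p.round())
print('brown',*rects(d,((r-b>35)&(r>70))|(v>300),54,800,(60,60,640,330)),sep='\n')
for q in p:
    x,y=q.round().astype(int); print(*rects(d,v>165,54,150,(max(x-50,0),max(y-90,0),x+50,y+90)))
E
```

```text
[[320. 254.]
 [472. 284.]]
brown
(array([475. , 365.4]), (475.4, 366.6), (89.3, 20.2), 81.37)
(array([506.2, 349.8]), (504.6, 356.8), (91.3, 38.5), 74.58)
(array([603.2, 311.6]), (604.0, 314.5), (88.6, 13.8), 74.82)
(array([576.3, 318.2]), (577.0, 321.3), (88.5, 13.3), 74.9)
(array([712.9, 244.5]), (718.7, 247.5), (96.0, 65.3), 61.73)
(array([637.6, 366.2]), (634.4, 361.2), (37.4, 12.3), 74.52) (array([593.7, 329.2]), (594.2, 330.1), (63.9, 13.8), 74.85) (array([581.1, 283.8]), (581.6, 284.4), (19.9, 13.4), 74.85)
(array([482.9, 397.3]), (481.0, 387.2), (121.8, 53.6), 84.82)
```

View pics/w5.png

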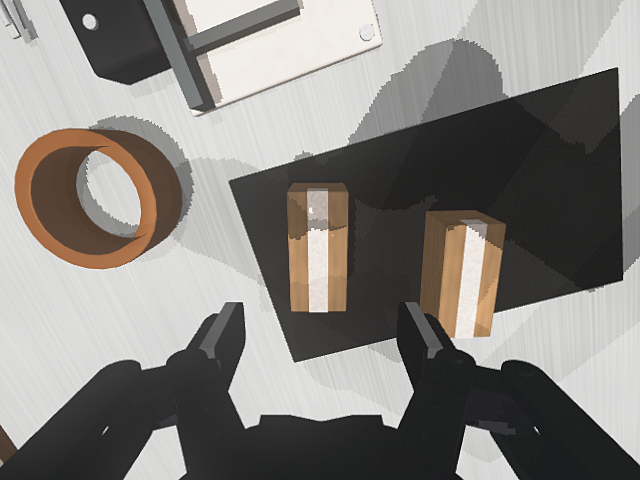

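Carton 2 is centred between the fingers (tape at column 318, straight), it has not been knocked, and the roll (edge at column 180) is clear of the fingers. I grip it.

Emit:
jog_arm(plan=[[[0.1,0,-2.9],[0,0,0],80],[[0,0,-2.9],[0,0,0],80],[[0,0,-2.9],[0,0,0],80],[[0,0,-2.9],[0,0,0],80],[[0,0,0],[0,0,0],80],[[0,0,0],[0,0,0],80],[[0,0,0],[0,0,0],0],[[0,0,0],[0,0,0],0],[[0,0,0],[0,0,0],0],[[0,0,0],[0,0,0],0],[[0,0,0],[0,0,0],0],[[0,0,0],[0,0,0],0]])

```text
time_s: 13.32
tool_pos: [591.7, 318.7, 50.4]
orientation: [[0.004, -0.964, 0.266], [0.002, 0.266, 0.964], [-1.0, -0.003, 0.003]]
contact_force: [0.5, -0.2, 6.9]
opening: 41.4
```

Emit:
jog_arm(plan=[[[0,0,4],[0,0,0],0],[[0,0,4],[0,0,0],0],[[0,0,4],[0,0,0],0],[[0.04,-2.56,0],[0,0,-0.103],0],[[0.04,-2.56,0],[0,0,-0.103],0],[[0.04,-2.56,0],[0,0,-0.103],0],[[0.04,-2.56,0],[0,0,-0.103],0],[[0.04,-2.56,0],[0,0,-0.103],0],[[0.04,-2.56,0],[0,0,-0.103],0],[[0.04,-2.56,0],[0,0,-0.103],0],[[0.04,-2.56,0],[0,0,-0.103],0],[[0.04,-2.56,0],[0,0,-0.103],0],[[0.04,-2.56,0],[0,0,-0.103],0],[[0.04,-2.56,0],[0,0,-0.103],0],[[0.04,-2.56,0],[0,0,-0.103],0],[[0,0,-2],[0,0,0],0],[[0,0,-2],[0,0,0],0],[[0,0,0],[0,0,0],0],[[0,0,0],[0,0,0],0]])

```text
time_s: 14.9
tool_pos: [594.2, 10.4, 126.7]
orientation: [[-0.003, -0.064, 0.998], [-0.001, 0.998, 0.064], [-1.0, -0.001, -0.003]]
contact_force: [0.4, -0.7, -1.7]
opening: 41.3
```

Emit:
jog_arm(plan=[[[0.1,0,-2.3],[0,0,0],0],[[0,0,-2.3],[0,0,0],0],[[0,0,-2.3],[0,0,0],0],[[0,0,0],[0,0,0],0],[[0,0,0],[0,0,0],0],[[0,0,-0.1],[0,0,0],0],[[0,0,-0.05],[0,0,0],0],[[0,0,0],[0,0,0],0],[[0,0,0],[0,0,0],0]])

```text
time_s: 15.65
tool_pos: [596.4, 10.7, 57.9]
orientation: [[0.001, -0.065, 0.998], [0.0, 0.998, 0.065], [-1.0, 0.0, 0.001]]
contact_force: [0.4, 0.5, -3.0]
opening: 41.1
```

Emit:
jog_arm(plan=[[[0,0,-0.15],[0,0,0],0],[[0,0,-0.1],[0,0,0],0],[[0,0,-0.1],[0,0,0],0],[[0,0,0],[0,0,0],0],[[0,0,0],[0,0,0],0]])

```text
time_s: 16.07
tool_pos: [596.5, 10.7, 55.8]
orientation: [[0.001, -0.065, 0.998], [-0.0, 0.998, 0.065], [-1.0, -0.0, 0.001]]
contact_force: [-3.5, 0.0, 8.7]
opening: 41.5
```

Emit:
jog_arm(plan=[[[0.2,0.013,0.1],[0,0,0],0],[[0.2,0.013,0],[0,0,0],0],[[0.2,0.012,0],[0,0,0],0],[[0.2,0.012,0],[0,0,0],0],[[0.1,0.006,0],[0,0,0],0],[[0.1,0.006,0],[0,0,0],0],[[0,0,0],[0,0,0],0],[[0,0,0],[0,0,0],0]])

```text
time_s: 16.73
tool_pos: [604.7, 10.8, 55.8]
orientation: [[-0.003, -0.065, 0.998], [-0.001, 0.998, 0.065], [-1.0, -0.001, -0.003]]
contact_force: [-7.1, 0.4, 9.9]
opening: 41.4
```

Emit:
jog_arm(plan=[[[-0.012,0.2,0],[0,0,0],0],[[-0.012,0.2,0],[0,0,0],0],[[-0.012,0.2,0],[0,0,0],0],[[-0.006,0.1,0],[0,0,0],0],[[-0.006,0.1,0],[0,0,0],0],[[-0.006,0.1,0],[0,0,0],0],[[0,0,0],[0,0,0],0],[[0,0,0],[0,0,0],0]])

```text
time_s: 17.4
tool_pos: [604.3, 17.6, 55.8]
orientation: [[-0.004, -0.064, 0.998], [-0.003, 0.998, 0.064], [-1.0, -0.003, -0.004]]
contact_force: [-5.3, -8.6, 8.5]
opening: 41.5
```

Emit:
jog_arm(plan=[[[0.1,0.006,0.1],[0,0,0],0],[[0.1,0.006,0],[0,0,0],0],[[-0.006,0.1,0],[0,0,0],0],[[-0.006,0.1,0],[0,0,0],0],[[-0.006,0.1,0],[0,0,0],0],[[0,0,0],[0,0,0],0],[[0,0,0],[0,0,0],0],[[0,0,0],[0,0,0],0]])

```text
time_s: 18.07
tool_pos: [604.3, 17.9, 55.9]
orientation: [[-0.009, -0.063, 0.998], [-0.007, 0.998, 0.063], [-1.0, -0.006, -0.009]]
contact_force: [-4.8, -16.6, 6.9]
opening: 41.4
```

Emit:
jog_arm(plan=[[[0.1,0.006,0],[0,0,0],0],[[0.1,0.006,0],[0,0,0],0],[[0.1,0.006,0],[0,0,0],0],[[0,0,0],[0,0,0],0],[[0,0,0],[0,0,0],0]])

```text
time_s: 18.48
tool_pos: [604.4, 17.8, 55.9]
orientation: [[-0.015, -0.063, 0.998], [-0.008, 0.998, 0.063], [-1.0, -0.007, -0.016]]
contact_force: [-12.2, -14.7, 13.0]
opening: 41.4
```

Emit:
jog_arm(plan=[[[-0.15,-0.15,0],[0,0,0],0],[[-0.15,-0.15,0],[0,0,0],0],[[0,0,0],[0,0,0],0],[[0,0,0],[0,0,0],0],[[0,0,0],[0,0,0],75],[[0,0,0],[0,0,0],75],[[0,0,0],[0,0,0],75],[[0,0,0],[0,0,0],75],[[0,0,1],[0,0,0],75],[[0,0,2],[0,0,0],75],[[0,0,4],[0,0,0],75],[[0,0,4],[0,0,0],75],[[0,0,0],[0,0,0],75],[[0,0,0],[0,0,0],75]])

```text
time_s: 19.65
tool_pos: [609.3, 21.3, 169.7]
orientation: [[0.008, -0.065, 0.998], [0.002, 0.998, 0.065], [-1.0, 0.002, 0.008]]
contact_force: [-0.5, 0.3, -0.5]
opening: 63.9
```

Emit:
jog_arm(plan=[[[-0.93,2.682,0],[0,0,0.0976],80],[[-0.93,2.682,0],[0,0,0.0976],80],[[-0.93,2.682,0],[0,0,0.0976],80],[[-0.93,2.682,0],[0,0,0.0976],80],[[-0.93,2.682,0],[0,0,0.0976],80],[[-0.93,2.682,0],[0,0,0.0976],80],[[-0.93,2.682,0],[0,0,0.0976],80],[[-0.93,2.682,0],[0,0,0.0976],80],[[-0.93,2.682,0],[0,0,0.0976],80],[[-0.93,2.682,0],[0,0,0.0976],80],[[-0.93,2.682,0],[0,0,0.0976],80],[[-0.93,2.682,0],[0,0,0.0976],80],[[-0.93,2.682,0],[0,0,0.0976],80],[[0,0,0],[0,0,0],80],[[0,0,0],[0,0,0],80],[[0,0,0],[0,0,0],80]])

```text
time_s: 20.98
tool_pos: [486.0, 368.8, 164.6]
orientation: [[-0.001, -0.972, 0.236], [-0.002, 0.236, 0.972], [-1.0, 0.001, -0.002]]
contact_force: [-0.4, -0.2, 0.1]
opening: 68.5
```

```bash
python3 - <<'E'
from h import *
d=grab('wrist','w6'); t=grab('top','t6')
cv2.imwrite('pics/j6.png',np.hstack([cv2.resize(d['img'][130:330,230:430],(400,400)),cv2.resize(t['img'][150:300,220:420],(400,300))[:, :].repeat(1,0) if 0 else cv2.copyMakeBorder(cv2.resize(t['img'][150:300,220:420],(400,300)),0,100,0,0,0)])[:,:,::-1])
print(proj(d,[488.5,370,54]),bot.sense()['tool_pos'])
E
```

```text
[[317.25955549 253.98355043]] [486.59434752 368.11099022 165.07844781]
```

View pics/j6.png

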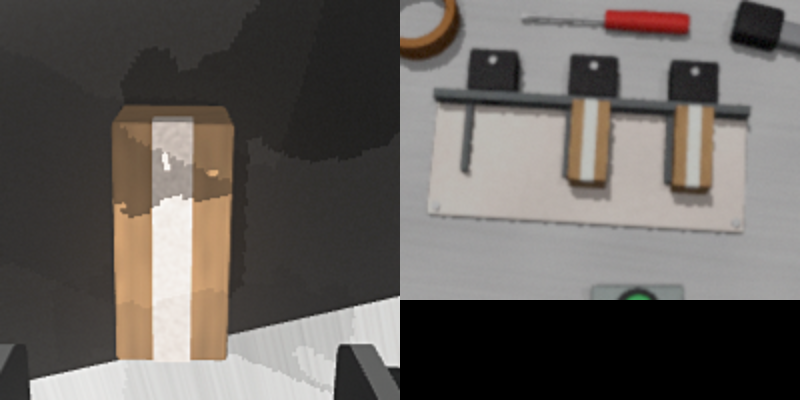

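Emit:
jog_arm(plan=[[[0.1,0.1,-2.97],[0,0,0],80],[[0,0,-2.97],[0,0,0],80],[[0,0,-2.97],[0,0,0],80],[[0,0,-2.97],[0,0,0],80],[[0,0,0],[0,0,0],80],[[0,0,0],[0,0,0],80],[[0,0,0],[0,0,0],0],[[0,0,0],[0,0,0],0],[[0,0,0],[0,0,0],0],[[0,0,0],[0,0,0],0],[[0,0,0],[0,0,0],0],[[0,0,0],[0,0,0],0]])

```text
time_s: 22.08
tool_pos: [488.9, 371.4, 49.4]
orientation: [[0.004, -0.972, 0.235], [0.003, 0.235, 0.972], [-1.0, -0.003, 0.004]]
contact_force: [0.6, 0.2, 6.5]
opening: 41.7
```

Emit:
jog_arm(plan=[[[0,0,4],[0,0,0],0],[[0,0,4],[0,0,0],0],[[0,0,4],[0,0,0],0],[[0.848,-2.043,0],[0,0,-0.1058],0],[[0.848,-2.043,0],[0,0,-0.1058],0],[[0.848,-2.043,0],[0,0,-0.1058],0],[[0.848,-2.043,0],[0,0,-0.1058],0],[[0.848,-2.043,0],[0,0,-0.1058],0],[[0.848,-2.043,0],[0,0,-0.1058],0],[[0.848,-2.043,0],[0,0,-0.1058],0],[[0.848,-2.043,0],[0,0,-0.1058],0],[[0.848,-2.043,0],[0,0,-0.1058],0],[[0.848,-2.043,0],[0,0,-0.1058],0],[[0.848,-2.043,0],[0,0,-0.1058],0],[[0.848,-2.043,0],[0,0,-0.1058],0],[[0,0,-2],[0,0,0],0],[[0,0,-2],[0,0,0],0],[[0,0,0],[0,0,0],0],[[0,0,0],[0,0,0],0]])

```text
time_s: 23.67
tool_pos: [588.4, 124.6, 126.0]
orientation: [[-0.003, -0.064, 0.998], [-0.001, 0.998, 0.064], [-1.0, -0.001, -0.003]]
contact_force: [0.4, 0.5, -0.9]
opening: 41.8
```

Down to near contact (about z 55), as before.

Emit:
jog_arm(plan=[[[0.1,0.05,-2.3],[0,0,0],0],[[0,0,-2.3],[0,0,0],0],[[0,0,-2.3],[0,0,0],0],[[0,0,0],[0,0,0],0],[[0,0,0],[0,0,0],0],[[0,0,-0.15],[0,0,0],0],[[0,0,-0.15],[0,0,0],0],[[0,0,0],[0,0,0],0],[[0,0,0],[0,0,0],0]])

```text
time_s: 24.42
tool_pos: [590.5, 125.6, 55.6]
orientation: [[0.001, -0.064, 0.998], [0.0, 0.998, 0.064], [-1.0, 0.0, 0.001]]
contact_force: [-0.5, 0.6, -1.7]
opening: 41.1
```

Emit:
jog_arm(plan=[[[0,0,-0.1],[0,0,0],0],[[0,0,0],[0,0,0],0],[[0,0,0],[0,0,0],0]])

```text
time_s: 24.67
tool_pos: [590.7, 125.7, 54.9]
orientation: [[0.001, -0.064, 0.998], [0.0, 0.998, 0.064], [-1.0, 0.0, 0.001]]
contact_force: [-2.5, 0.8, 5.4]
opening: 41.4
```

Touching. I push against the fence, then against the stop.

Emit:
jog_arm(plan=[[[0.2,0.013,0.05],[0,0,0],0],[[0.2,0.013,0],[0,0,0],0],[[0.2,0.012,0],[0,0,0],0],[[0.2,0.012,0],[0,0,0],0],[[0.1,0.006,0],[0,0,0],0],[[0.1,0.006,0],[0,0,0],0],[[0,0,0],[0,0,0],0],[[0,0,0],[0,0,0],0]])

```text
time_s: 25.33
tool_pos: [598.1, 125.8, 54.9]
orientation: [[-0.005, -0.064, 0.998], [-0.001, 0.998, 0.064], [-1.0, -0.001, -0.005]]
contact_force: [-8.9, 0.8, 10.3]
opening: 41.3
```

Emit:
jog_arm(plan=[[[-0.012,0.2,0],[0,0,0],0],[[-0.012,0.2,0],[0,0,0],0],[[-0.012,0.2,0],[0,0,0],0],[[-0.006,0.1,0],[0,0,0],0],[[-0.006,0.1,0],[0,0,0],0],[[-0.006,0.1,0],[0,0,0],0],[[-0.006,0.1,0],[0,0,0],0],[[0,0,0],[0,0,0],0],[[0,0,0],[0,0,0],0]])

```text
time_s: 26.08
tool_pos: [597.7, 132.4, 55.0]
orientation: [[-0.006, -0.063, 0.998], [-0.006, 0.998, 0.063], [-1.0, -0.005, -0.006]]
contact_force: [-5.5, -10.2, 10.8]
opening: 41.3
```

Emit:
jog_arm(plan=[[[0.1,0.006,0],[0,0,0],0],[[0.1,0.006,0],[0,0,0],0],[[0.1,0.006,0],[0,0,0],0],[[-0.006,0.1,0],[0,0,0],0],[[-0.006,0.1,0],[0,0,0],0],[[0,0,0],[0,0,0],0],[[0,0,0],[0,0,0],0]])

```text
time_s: 26.67
tool_pos: [597.8, 132.5, 55.0]
orientation: [[-0.013, -0.062, 0.998], [-0.009, 0.998, 0.062], [-1.0, -0.008, -0.013]]
contact_force: [-11.0, -14.9, 16.9]
opening: 41.1
```

Emit:
jog_arm(plan=[[[-0.15,-0.15,0],[0,0,0],0],[[-0.15,-0.15,0],[0,0,0],0],[[0,0,0],[0,0,0],0],[[0,0,0],[0,0,0],0],[[0,0,0],[0,0,0],75],[[0,0,0],[0,0,0],75],[[0,0,0],[0,0,0],75],[[0,0,0],[0,0,0],75],[[0,0,1],[0,0,0],75],[[0,0,2],[0,0,0],75],[[0,0,4],[0,0,0],75],[[0,0,4],[0,0,0],75],[[0,0,2],[0,0,0],75]])

```text
time_s: 27.75
tool_pos: [601.9, 136.2, 190.4]
orientation: [[0.008, -0.065, 0.998], [0.002, 0.998, 0.065], [-1.0, 0.002, 0.009]]
contact_force: [-0.1, 0.5, 0.5]
opening: 63.9
```

Emit:
jog_arm(plan=[[[-2.24,-2.42,0],[0,0,0],0],[[-2.24,-2.42,0],[0,0,0],0],[[-2.24,-2.42,0],[0,0,0],0],[[-2.24,-2.42,0],[0,0,0],0],[[-2.24,-2.42,0],[0,0,0],0],[[-2.24,-2.42,0],[0,0,0],0],[[-2.24,-2.42,0],[0,0,0],0],[[-2.24,-2.42,0],[0,0,0],0],[[0,0,0],[0,0,0],0],[[0,0,0],[0,0,0],0],[[0,0,0],[0,0,0],0]])

```text
time_s: 28.67
tool_pos: [421.2, -58.1, 185.1]
orientation: [[0.003, -0.064, 0.998], [0.0, 0.998, 0.064], [-1.0, 0.0, 0.003]]
contact_force: [-0.5, 0.3, 0.1]
opening: -0.1
```

```bash
python3 - <<'E'
from h import *
d=grab('wrist','w7'); t=grab('top','t7')
im=t['img'].astype(int); v=im.min(2)
x0,y0,x1,y1=236,190,396,270
for n,o in [(1,(597.2,132.6)),(2,(604.4,17.8)),(3,(611,-97))]:
    p=proj(t,[*o,60])[0].round().astype(int); print(n,*rects(t,((im[...,0]-im[...,2]>30)),60,60,(p[0]-18,p[1]-30,p[0]+18,p[1]+30)))
cv2.imwrite('pics/j7.png',np.hstack([cv2.resize(t['img'][180:280,225:405],(800,444),interpolation=2)])[:,:,::-1])
im=d['img'].astype(int); print(rects(d,im[...,1]>im[...,0]+40,57,100,(0,0,640,480)),bot.sense()['tool_pos'])
E
```

```text
1 (array([591.4, 116.9]), (591.9, 116.9), (96.5, 18.2), 1.65) (array([591.1, 146.5]), (589.7, 146.4), (95.2, 13.8), 3.91)
2 (array([599.9,   3.2]), (600.1, 3.1), (95.6, 14.2), 3.28) (array([598.2,  31.9]), (597.0, 31.9), (94.9, 13.9), 3.64)
3 (array([ 608.3, -111.4]), (607.6, -111.5), (94.9, 13.2), 5.39) (array([604.7, -82.3]), (604.3, -82.4), (94.9, 14.8), 3.52)
[(array([426. , -56.1]), (426.5, -56.0), (35.7, 35.1), -40.61)] [421.43682699 -57.62840206 184.64280606]
```

View pics/j7.png

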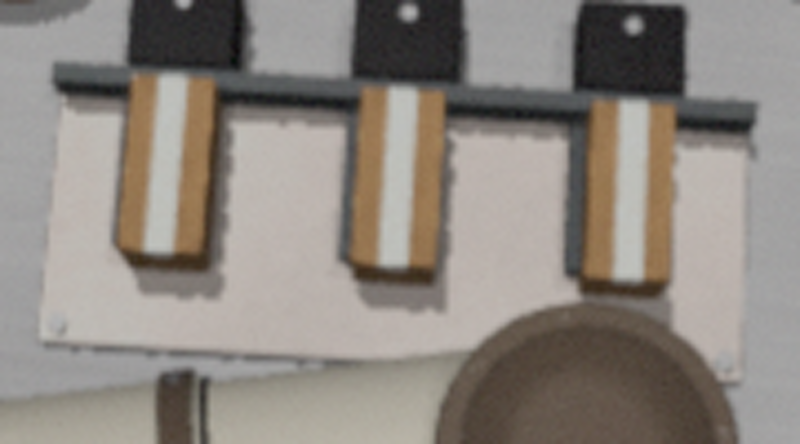

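All three cartons read as flush against the fence and stops (about 114.5 mm apart, parallel). The button is at about (425,-57), so I press it.

Emit:
jog_arm(plan=[[[0.3,0.05,-3],[0,0,0],0],[[0,0,-3],[0,0,0],0],[[0,0,-3],[0,0,0],0],[[0,0,-0.5],[0,0,0],0],[[0,0,0],[0,0,0],0],[[0,0,0],[0,0,0],0],[[0,0,0],[0,0,0],0]])

```text
time_s: 29.35
tool_pos: [424.2, -57.4, 90.5]
orientation: [[0.002, -0.064, 0.998], [0.0, 0.998, 0.064], [-1.0, 0.0, 0.002]]
contact_force: [-1.8, -0.2, 2.9]
opening: -0.4
```

Emit:
jog_arm(plan=[[[0,0,-0.3],[0,0,0],0],[[0,0,-0.3],[0,0,0],0],[[0,0,-0.3],[0,0,0],0],[[0,0,0],[0,0,0],0],[[0,0,0],[0,0,0],0]])

```text
time_s: 29.77
tool_pos: [424.6, -57.5, 82.8]
orientation: [[0.003, -0.065, 0.998], [0.0, 0.998, 0.065], [-1.0, -0.0, 0.003]]
contact_force: [-6.8, 1.6, 22.0]
opening: -0.2
```

Emit:
jog_arm(plan=[[[0,0,-0.2],[0,0,0],0],[[0,0,0],[0,0,0],0],[[0,0,0],[0,0,0],0],[[0,0,0],[0,0,0],0]])

```text
time_s: 30.1
tool_pos: [424.7, -57.5, 82.5]
orientation: [[0.004, -0.066, 0.998], [-0.0, 0.998, 0.066], [-1.0, -0.001, 0.004]]
contact_force: [-11.1, 5.2, 39.5]
opening: 0.3
```

Emit:
jog_arm(plan=[[[0,0,2],[0,0,0],0],[[0,0,3],[0,0,0],0],[[0,0,4],[0,0,0],0],[[0,0,3],[0,0,0],0],[[0,0,0],[0,0,0],0],[[0,0,0],[0,0,0],0]])

```text
time_s: 30.6
tool_pos: [424.6, -57.4, 200.1]
orientation: [[0.006, -0.064, 0.998], [0.002, 0.998, 0.064], [-1.0, 0.001, 0.006]]
contact_force: [-0.1, -0.5, -0.7]
opening: 0.4
```

```bash
python3 - <<'E'
from h import *
t=grab('top','t8');im=t['img'].astype(int)
for n,o in [(1,(597.2,132.6)),(2,(604.4,17.8)),(3,(611,-97))]:
    p=proj(t,[*o,60])[0].round().astype(int); print(n,*rects(t,((im[...,0]-im[...,2]>30)),60,60,(p[0]-18,p[1]-30,p[0]+18,p[1]+30)))
E
```

```text
1 (array([592.3, 116.9]), (592.9, 116.9), (95.5, 15.8), 3.76) (array([591.7, 146.6]), (591.8, 146.5), (91.0, 13.6), 3.7)
2 (array([599.9,   3.1]), (600.2, 3.1), (95.2, 13.7), 3.73) (array([598.7,  32. ]), (597.9, 32.0), (93.0, 13.9), 3.64)
3 (array([ 608.1, -111.4]), (607.6, -111.5), (94.8, 13.2), 5.39) (array([605.6, -82.2]), (606.2, -82.3), (91.0, 14.9), 3.52)
```

The button bottomed (it stalled at z 82.5 under 39 N, 8 mm below first touch) and the arm is lifted away. The cartons have not moved. I now fetch lane 3.

Emit:
jog_arm(plan=[[[3.71,-0.79,-1],[0,0,0],75],[[3.71,-0.79,-1],[0,0,0],75],[[3.71,-0.79,-1],[0,0,0],75],[[3.71,-0.79,0],[0,0,0],75],[[3.71,-0.79,0],[0,0,0],75],[[0,0,0],[0,0,0],75],[[0,0,0],[0,0,0],75],[[0,0,0],[0,0,0],75]])

```text
time_s: 31.32
tool_pos: [607.6, -97.3, 165.8]
orientation: [[-0.005, -0.063, 0.998], [0.0, 0.998, 0.063], [-1.0, 0.0, -0.005]]
contact_force: [-0.4, -1.0, 0.1]
opening: 63.8
```

Emit:
jog_arm(plan=[[[0,0,-3.7],[0,0,0],75],[[0,0,-3.7],[0,0,0],75],[[0,0,-3.7],[0,0,0],75],[[0,0,0],[0,0,0],75],[[0,0,0],[0,0,0],75],[[0,0,0],[0,0,0],0],[[0,0,0],[0,0,0],0],[[0,0,0],[0,0,0],0],[[0,0,0],[0,0,0],0],[[0,0,0],[0,0,0],0]])

```text
time_s: 32.15
tool_pos: [610.6, -97.4, 60.6]
orientation: [[0.006, -0.065, 0.998], [-0.0, 0.998, 0.065], [-1.0, -0.001, 0.005]]
contact_force: [-1.2, -0.8, 8.0]
opening: 40.9
```

Emit:
jog_arm(plan=[[[0,0,0],[0,0,0],75],[[0,0,0],[0,0,0],75],[[0,0,-0.4],[0,0,0],75],[[0,0,-0.2],[0,0,0],75],[[0,0,0],[0,0,0],75],[[0,0,0],[0,0,0],0],[[0,0,0],[0,0,0],0],[[0,0,0],[0,0,0],0],[[0,0,0],[0,0,0],0],[[0,0,0],[0,0,0],0]])

```text
time_s: 32.98
tool_pos: [608.8, -97.5, 51.1]
orientation: [[-0.0, -0.064, 0.998], [-0.0, 0.998, 0.064], [-1.0, -0.0, -0.0]]
contact_force: [0.4, -2.7, -1.0]
opening: 41.1
```

Emit:
jog_arm(plan=[[[0,0,4],[0,0,0],0],[[0,0,4],[0,0,0],0],[[0,0,4],[0,0,0],0],[[-0.144,-1.66,0],[0,0,0.1108],0],[[-0.144,-1.66,0],[0,0,0.1108],0],[[-0.144,-1.66,0],[0,0,0.1108],0],[[-0.144,-1.66,0],[0,0,0.1108],0],[[-0.144,-1.66,0],[0,0,0.1108],0],[[-0.144,-1.66,0],[0,0,0.1108],0],[[-0.144,-1.66,0],[0,0,0.1108],0],[[-0.144,-1.66,0],[0,0,0.1108],0],[[-0.144,-1.66,0],[0,0,0.1108],0],[[-0.144,-1.66,0],[0,0,0.1108],0],[[-0.144,-1.66,0],[0,0,0.1108],0],[[-0.144,-1.66,0],[0,0,0.1108],0],[[-0.144,-1.66,0],[0,0,0.1108],0],[[-0.144,-1.66,0],[0,0,0.1108],0],[[0,0,0],[0,0,0],0],[[0,0,0],[0,0,0],0],[[0,0,0],[0,0,0],0]])

```text
time_s: 34.65
tool_pos: [588.6, -329.1, 170.7]
orientation: [[-0.001, -0.999, -0.043], [0.001, -0.043, 0.999], [-1.0, 0.001, 0.001]]
contact_force: [-0.7, -0.2, -1.5]
opening: 41.6
```

Emit:
jog_arm(plan=[[[0,0,-4],[0,0,0],0],[[0,0,-4],[0,0,0],0],[[0,0,-3],[0,0,0],0],[[0,0,-1],[0,0,0],0],[[0,0,0],[0,0,0],0],[[0,0,0],[0,0,0],0]])

```text
time_s: 35.15
tool_pos: [589.7, -329.2, 51.9]
orientation: [[0.001, -0.999, -0.045], [-0.001, -0.045, 0.999], [-1.0, -0.001, -0.001]]
contact_force: [0.3, -0.1, -0.6]
opening: 41.5
```

Check with a wrist picture before letting go (about 6 mm to go).

Emit:
jog_arm(plan=[[[0,0,-0.3],[0,0,0],0],[[0,0,-0.1],[0,0,0],0],[[0,0,0],[0,0,0],0],[[0,0,0],[0,0,0],0]])

```text
time_s: 35.48
tool_pos: [589.0, -329.7, 48.0]
orientation: [[0.001, -0.999, -0.044], [-0.0, -0.044, 0.999], [-1.0, -0.001, -0.0]]
contact_force: [0.4, -0.4, -1.0]
opening: 41.3
```

```bash
python3 - <<'E'
from h import *
grab('wrist','w9')
E
```

```text
(no output)
```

View pics/w9.png

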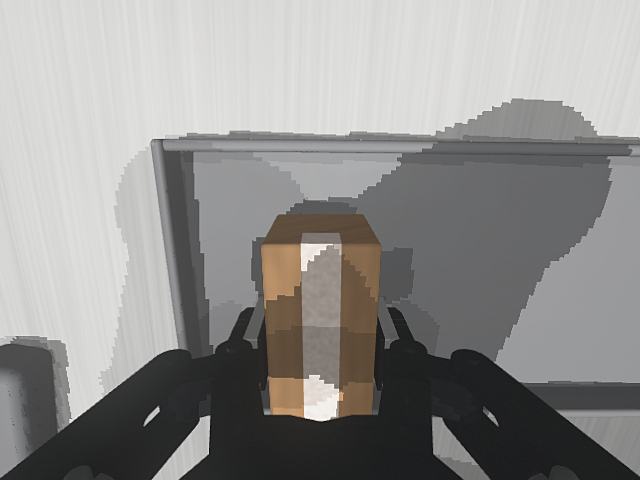

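The carton is inside the tray, clear of its walls (end wall at column 160–200, carton at 262–382). I lower it, release it and go to lane 2.

Emit:
jog_arm(plan=[[[0,0,-0.2],[0,0,0],0],[[0,0,-0.1],[0,0,0],0],[[0,0,0],[0,0,0],0],[[0,0,0],[0,0,0],75],[[0,0,0],[0,0,0],75],[[0,0,0],[0,0,0],75],[[0,0,0],[0,0,0],75],[[0,0,1],[0,0,0],75],[[0,0,3],[0,0,0],75],[[0,0,4],[0,0,0],75],[[0,0,4],[0,0,0],75]])

```text
time_s: 36.45
tool_pos: [588.1, -329.5, 165.2]
orientation: [[-0.003, -0.999, -0.044], [0.0, -0.044, 0.999], [-1.0, 0.002, 0.001]]
contact_force: [1.2, 0.5, 0.2]
opening: 64.2
```

Emit:
jog_arm(plan=[[[0.107,2.482,0],[0,0,-0.1108],75],[[0.107,2.482,0],[0,0,-0.1108],75],[[0.107,2.482,0],[0,0,-0.1108],75],[[0.107,2.482,0],[0,0,-0.1108],75],[[0.107,2.482,0],[0,0,-0.1108],75],[[0.107,2.482,0],[0,0,-0.1108],75],[[0.107,2.482,0],[0,0,-0.1108],75],[[0.107,2.482,0],[0,0,-0.1108],75],[[0.107,2.482,0],[0,0,-0.1108],75],[[0.107,2.482,0],[0,0,-0.1108],75],[[0.107,2.482,0],[0,0,-0.1108],75],[[0.107,2.482,0],[0,0,-0.1108],75],[[0.107,2.482,0],[0,0,-0.1108],75],[[0.107,2.482,0],[0,0,-0.1108],75],[[0,0,0],[0,0,0],75],[[0,0,0],[0,0,0],75],[[0,0,0],[0,0,0],75],[[0,0,0],[0,0,0],75]])

```text
time_s: 37.95
tool_pos: [603.6, 17.1, 164.4]
orientation: [[0.0, -0.064, 0.998], [-0.0, 0.998, 0.064], [-1.0, -0.0, 0.0]]
contact_force: [-0.1, -0.3, -0.2]
opening: 63.8
```

```bash
python3 - <<'E'
from h import *
t=grab('top','t10');im=t['img'].astype(int)
for n,o,z in [(1,(597.2,132.6),60),(3,(588.6,-330),55)]:
    p=proj(t,[*o,z])[0].round().astype(int); print(n,*rects(t,((im[...,0]-im[...,2]>30)),z,60,(p[0]-25,p[1]-30,p[0]+25,p[1]+30)))
d=grab('wrist','w10'); im=d['img'].astype(int); print(proj(d,[604,17.8,60]),*rects(d,((im[...,0]-im[...,2]>30)),60,300,(200,100,450,350)))
E
```

```text
1 (array([592.9, 117.2]), (591.9, 116.7), (93.2, 16.3), 3.77) (array([591.9, 146.2]), (590.7, 146.0), (93.1, 13.9), 3.84)
3 (array([ 583.5, -323.3]), (584.3, -323.2), (95.8, 48.7), -87.51)
[[320.72585941 255.66362435]] (array([598.6,  31.5]), (601.8, 31.8), (88.6, 13.8), 3.6) (array([600.4,   4. ]), (603.6, 4.2), (88.6, 13.8), 3.47)
```

Emit:
jog_arm(plan=[[[0,0,-3.7],[0,0,0],75],[[0,0,-3.7],[0,0,0],75],[[0,0,-3.7],[0,0,0],75],[[0,0,-0.2],[0,0,0],75],[[0,0,0],[0,0,0],75],[[0,0,0],[0,0,0],75],[[0,0,0],[0,0,0],75]])

```text
time_s: 38.63
tool_pos: [605.7, 18.0, 54.0]
orientation: [[0.005, -0.064, 0.998], [0.001, 0.998, 0.064], [-1.0, 0.001, 0.005]]
contact_force: [0.1, -0.2, 0.2]
opening: 63.9
```

Emit:
jog_arm(plan=[[[0,0,-0.1],[0,0,0],75],[[0,0,0],[0,0,0],75],[[0,0,0],[0,0,0],0],[[0,0,0],[0,0,0],0],[[0,0,0],[0,0,0],0],[[0,0,0],[0,0,0],0],[[0,0,0],[0,0,0],0]])

```text
time_s: 39.22
tool_pos: [604.1, 17.4, 51.4]
orientation: [[0.001, -0.064, 0.998], [-0.001, 0.998, 0.064], [-1.0, -0.001, 0.001]]
contact_force: [-0.4, -3.1, 6.3]
opening: 41.4
```

Emit:
jog_arm(plan=[[[0,0,4],[0,0,0],0],[[0,0,4],[0,0,0],0],[[0,0,4],[0,0,0],0],[[-0.789,-2.511,0],[0,0,0.1108],0],[[-0.789,-2.511,0],[0,0,0.1108],0],[[-0.789,-2.511,0],[0,0,0.1108],0],[[-0.789,-2.511,0],[0,0,0.1108],0],[[-0.789,-2.511,0],[0,0,0.1108],0],[[-0.789,-2.511,0],[0,0,0.1108],0],[[-0.789,-2.511,0],[0,0,0.1108],0],[[-0.789,-2.511,0],[0,0,0.1108],0],[[-0.789,-2.511,0],[0,0,0.1108],0],[[-0.789,-2.511,0],[0,0,0.1108],0],[[-0.789,-2.511,0],[0,0,0.1108],0],[[-0.789,-2.511,0],[0,0,0.1108],0],[[-0.789,-2.511,0],[0,0,0.1108],0],[[-0.789,-2.511,0],[0,0,0.1108],0],[[0,0,0],[0,0,0],0],[[0,0,0],[0,0,0],0],[[0,0,0],[0,0,0],0]])

```text
time_s: 40.88
tool_pos: [493.0, -333.2, 169.5]
orientation: [[-0.001, -0.999, -0.043], [0.001, -0.043, 0.999], [-1.0, 0.001, 0.001]]
contact_force: [-0.3, 0.1, -2.2]
opening: 41.2
```

```bash
python3 - <<'E'
from h import *
d=grab('wrist','w11'); print(bot.sense()['tool_pos'])
im=d['img'].astype(int)
print('c3 expected px',proj(d,[588.6,-329.8,55]),*rects(d,(im[...,0]-im[...,2]>30),55,300,(0,0,640,480)))
E
```

```text
[ 493.24337871 -332.89127974  169.7405475 ]
c3 expected px [[188.35371231 248.52075275]] (array([ 490.9, -285.8]), (490.2, -272.1), (181.7, 86.7), -87.58) (array([ 573. , -330.4]), (569.0, -328.7), (88.5, 26.8), -87.46) (array([ 602.7, -330.4]), (602.6, -327.2), (88.6, 13.7), -87.46)
```

View pics/w11.png

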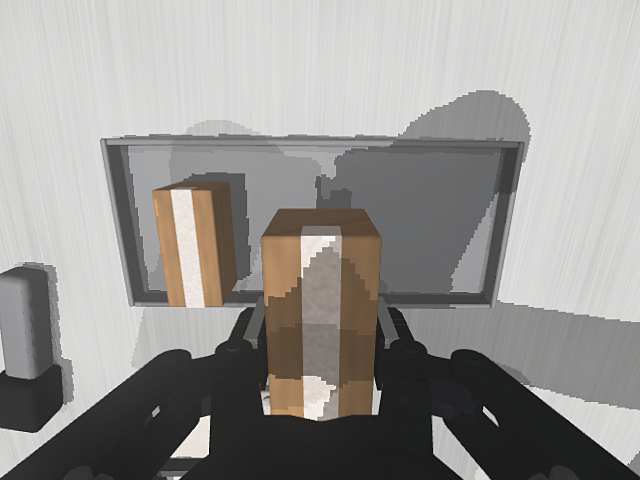

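The first carton stands upright at the left end of the tray (pixel 188,248), and the middle slot below the gripper is free.

Emit:
jog_arm(plan=[[[0,0,-4],[0,0,0],0],[[0,0,-4],[0,0,0],0],[[0,0,-3],[0,0,0],0],[[0,0,-0.9],[0,0,0],0],[[0,0,0],[0,0,0],0],[[0,0,0],[0,0,0],0],[[0,0,-0.2],[0,0,0],0],[[0,0,0],[0,0,0],0],[[0,0,0],[0,0,0],0]])

```text
time_s: 41.68
tool_pos: [494.0, -333.9, 50.5]
orientation: [[0.002, -0.999, -0.044], [-0.001, -0.044, 0.999], [-1.0, -0.002, -0.001]]
contact_force: [0.4, 0.4, -1.8]
opening: 41.7
```

Emit:
jog_arm(plan=[[[0,0,-0.2],[0,0,0],0],[[0,0,-0.15],[0,0,0],0],[[0,0,-0.1],[0,0,0],0],[[0,0,0],[0,0,0],0],[[0,0,0],[0,0,0],0],[[0,0,0],[0,0,0],75],[[0,0,0],[0,0,0],75],[[0,0,0],[0,0,0],75],[[0,0,0],[0,0,0],75],[[0,0,1],[0,0,0],75],[[0,0,3],[0,0,0],75],[[0,0,4],[0,0,0],75],[[0,0,4],[0,0,0],75]])

```text
time_s: 42.77
tool_pos: [492.6, -333.5, 165.9]
orientation: [[-0.002, -0.999, -0.044], [0.001, -0.044, 0.999], [-1.0, 0.002, 0.001]]
contact_force: [0.7, -0.1, 0.4]
opening: 63.8
```

Emit:
jog_arm(plan=[[[0.651,2.912,0],[0,0,-0.097],75],[[0.651,2.912,0],[0,0,-0.097],75],[[0.651,2.912,0],[0,0,-0.097],75],[[0.651,2.912,0],[0,0,-0.097],75],[[0.651,2.912,0],[0,0,-0.097],75],[[0.651,2.912,0],[0,0,-0.097],75],[[0.651,2.912,0],[0,0,-0.097],75],[[0.651,2.912,0],[0,0,-0.097],75],[[0.651,2.912,0],[0,0,-0.097],75],[[0.651,2.912,0],[0,0,-0.097],75],[[0.651,2.912,0],[0,0,-0.097],75],[[0.651,2.912,0],[0,0,-0.097],75],[[0.651,2.912,0],[0,0,-0.097],75],[[0.651,2.912,0],[0,0,-0.097],75],[[0.651,2.912,0],[0,0,-0.097],75],[[0.651,2.912,0],[0,0,-0.097],75],[[0,0,0],[0,0,0],75],[[0,0,0],[0,0,0],75],[[0,0,0],[0,0,0],75]])

```text
time_s: 44.35
tool_pos: [597.1, 132.1, 164.9]
orientation: [[-0.0, -0.064, 0.998], [-0.0, 0.998, 0.064], [-1.0, -0.0, -0.0]]
contact_force: [0.1, -0.2, -0.4]
opening: 64.2
```

```bash
python3 - <<'E'
from h import *
d=grab('wrist','w12'); im=d['img'].astype(int); print(bot.sense()['tool_pos'],*rects(d,((im[...,0]-im[...,2]>30)),60,300,(200,100,450,350)))
E
```

```text
[597.07900422 131.53294968 164.94152581] (array([593.3, 118.9]), (596.5, 119.1), (88.6, 13.9), 3.66) (array([591.4, 146.4]), (594.4, 146.6), (89.3, 13.7), 3.88)
```

Emit:
jog_arm(plan=[[[0,0,-3.7],[0,0,0],75],[[0,0,-3.7],[0,0,0],75],[[0,0,-3.7],[0,0,0],75],[[0,0,-0.3],[0,0,0],75],[[0,0,0],[0,0,0],75],[[0,0,0],[0,0,0],75],[[0,0,0],[0,0,0],75],[[0,0,0],[0,0,0],75],[[0,0,0],[0,0,0],0],[[0,0,0],[0,0,0],0],[[0,0,0],[0,0,0],0],[[0,0,0],[0,0,0],0],[[0,0,0],[0,0,0],0]])

```text
time_s: 45.48
tool_pos: [598.0, 132.2, 52.4]
orientation: [[0.002, -0.064, 0.998], [0.0, 0.998, 0.064], [-1.0, 0.0, 0.002]]
contact_force: [-2.7, -1.7, 6.6]
opening: 41.6
```

Emit:
jog_arm(plan=[[[0,0,4],[0,0,0],0],[[0,0,4],[0,0,0],0],[[0,0,4],[0,0,0],0],[[-1.245,-2.941,0],[0,0,0.097],0],[[-1.245,-2.941,0],[0,0,0.097],0],[[-1.245,-2.941,0],[0,0,0.097],0],[[-1.245,-2.941,0],[0,0,0.097],0],[[-1.245,-2.941,0],[0,0,0.097],0],[[-1.245,-2.941,0],[0,0,0.097],0],[[-1.245,-2.941,0],[0,0,0.097],0],[[-1.245,-2.941,0],[0,0,0.097],0],[[-1.245,-2.941,0],[0,0,0.097],0],[[-1.245,-2.941,0],[0,0,0.097],0],[[-1.245,-2.941,0],[0,0,0.097],0],[[-1.245,-2.941,0],[0,0,0.097],0],[[-1.245,-2.941,0],[0,0,0.097],0],[[-1.245,-2.941,0],[0,0,0.097],0],[[-1.245,-2.941,0],[0,0,0.097],0],[[-1.245,-2.941,0],[0,0,0.097],0],[[0,0,0],[0,0,0],0]])

```text
time_s: 47.15
tool_pos: [396.1, -341.6, 170.4]
orientation: [[-0.001, -0.999, -0.043], [-0.0, -0.043, 0.999], [-1.0, 0.001, -0.0]]
contact_force: [-0.5, 0.4, -1.4]
opening: 41.9
```

Emit:
jog_arm(plan=[[[0,0,0],[0,0,0],0],[[0,0,0],[0,0,0],0]])

```text
time_s: 47.32
tool_pos: [397.9, -338.1, 170.5]
orientation: [[-0.0, -0.999, -0.043], [0.001, -0.043, 0.999], [-1.0, 0.0, 0.001]]
contact_force: [-0.1, 0.1, -1.8]
opening: 41.4
```

```bash
python3 - <<'E'
from h import *
d=grab('wrist','w13'); im=d['img'].astype(int)
print(bot.sense()['tool_pos'],proj(d,[[588.6,-329.8,55],[493.7,-334,55]]),*rects(d,(im[...,0]-im[...,2]>30),55,300,(0,0,640,480)),sep='\n')
E
```

```text
[ 398.21283895 -337.7491919   170.57259626]
[[ 60.03993145 249.1556923 ]
 [188.77625597 249.05346602]]
(array([ 424. , -279.1]), (423.6, -268.5), (168.6, 28.7), -87.62)
(array([ 366.5, -282.3]), (366.1, -271.7), (170.1, 28.5), -87.49)
(array([ 574.4, -331.4]), (574.4, -328.6), (88.8, 15.2), -87.34)
(array([ 602.4, -330.5]), (602.3, -327.4), (89.0, 13.3), -87.15)
(array([ 479.6, -338.4]), (479.4, -335.3), (88.4, 14.9), -87.43)
(array([ 507.1, -337.2]), (507.1, -334.1), (88.5, 13.7), -87.57)
(array([ 219., -488.]), (220.6, -483.8), (43.0, 25.0), -72.6)
```

Both placed cartons are where expected. I place the last one.

Emit:
jog_arm(plan=[[[0,0,-4],[0,0,0],0],[[0,0,-4],[0,0,0],0],[[0,0,-3],[0,0,0],0],[[0,0,-0.9],[0,0,0],0],[[0,0,0],[0,0,0],0],[[0,0,0],[0,0,0],0],[[0,0,-0.2],[0,0,0],0],[[0,0,0],[0,0,0],0],[[0,0,0],[0,0,0],0]])

```text
time_s: 48.12
tool_pos: [399.0, -338.6, 51.0]
orientation: [[0.003, -0.999, -0.044], [-0.001, -0.044, 0.999], [-1.0, -0.003, -0.001]]
contact_force: [-0.8, -0.1, -0.8]
opening: 41.5
```

Emit:
jog_arm(plan=[[[0,0,-0.2],[0,0,0],0],[[0,0,0],[0,0,0],0],[[0,0,0],[0,0,0],0]])

```text
time_s: 48.37
tool_pos: [398.2, -338.4, 47.9]
orientation: [[0.0, -0.999, -0.044], [-0.0, -0.044, 0.999], [-1.0, -0.0, -0.0]]
contact_force: [0.1, 0.2, -1.3]
opening: 41.6
```

Emit:
jog_arm(plan=[[[0,0,-0.1],[0,0,0],0],[[0,0,-0.05],[0,0,0],0],[[0,0,0],[0,0,0],0],[[0,0,0],[0,0,0],75],[[0,0,0],[0,0,0],75],[[0,0,0],[0,0,0],75],[[0,0,0],[0,0,0],75],[[0,0,1],[0,0,0],75],[[0,0,3],[0,0,0],75],[[0,0,4],[0,0,0],75],[[0,0,4],[0,0,0],75],[[0,2,2],[0,0,0],75],[[0.5,3,2],[0,0,0],75],[[0.5,3,0],[0,0,0],75],[[0.5,3,0],[0,0,0],75],[[0.5,3,0],[0,0,0],75],[[0.5,3,0],[0,0,0],75],[[0.5,3,0],[0,0,0],75],[[0,0,0],[0,0,0],75],[[0,0,0],[0,0,0],75]])

```text
time_s: 50.03
tool_pos: [428.4, -137.1, 207.0]
orientation: [[0.001, -0.999, -0.047], [0.0, -0.047, 0.999], [-1.0, -0.001, -0.0]]
contact_force: [-0.2, 0.1, 0.7]
opening: 63.9
```

```bash
python3 - <<'E'
from h import *
a=grab('top','t14')['img']; b=grab('scene','s14')['img']
cv2.imwrite('pics/j14.png',np.hstack([cv2.resize(a,(400,300)),cv2.resize(b,(400,300))])[:,:,::-1])
E
```

```text
(no output)
```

View pics/j14.png

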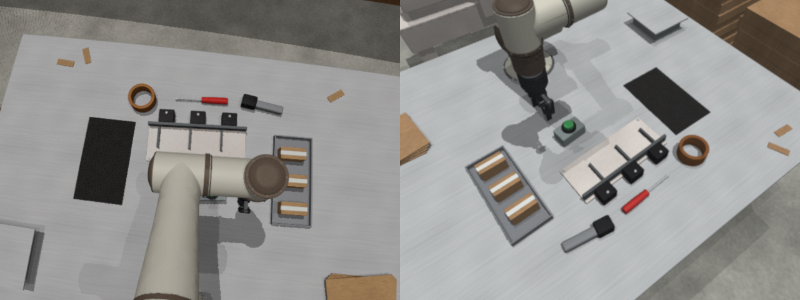

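All three cartons stand in the tray. The button is up, the bystanders have not moved and the arm is clear, so I hand in.

```bash
python3 -c "
from bench import bot
print(bot.hand_in())"
```

```text
the job is handed in; nothing more can be done
None
```

The job is done and handed in at about 50 s of robot time, well under the 210 s limit; the hand-in gives no verdict.

- **Cartons to the jig:** I took all three cartons from the mat and pushed each against its fence and side stop. Contact forces were about 7–15 N on the fence and 15–22 N on the stops. After release, top-view measurements before and after the button press showed them parallel and flush, to the 1–2 mm that view resolves. One edge in lane 3 read 5.4° instead of about 3.6°, which I took for image noise.
- **Start button:** I pressed it until it stalled, 8 mm below first touch and at 39.5 N (just under the 40 N limit, and on the closed fingertips). Then I let it come up. The button's travel has no readout, so "fully down" is judged from that stall.
- **Cartons to the tray:** All three were then placed in the tray, about 95 mm apart. The last top and scene views show them standing upright in the tray, with the button up and the gripper clear.
- **Bystanders:** The tape roll, scanner and screwdriver look unmoved in the last views. I did not measure them.

I saw no sign of a carton being knocked aside during the run. No check failed.

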